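# Find and mark the balance point of an instrument boom

### The job

Find and mark the balance point of the aluminium boom: slide it along the balancing stand, across the red fulcrum, until its low end tips up off the rest and, let go, it stays level on the fulcrum by itself; then set the orange rider squarely astride the boom directly above the fulcrum, fully seated, and let go with the boom still balanced level. Keep the boom on the stand (do not lift it off), do not press it or the rider hard, and leave the other things on the bench where they are.

Things in the scene. Friction and masses are not known exactly. Their poses are not given: they have to be found in the camera images.
- stand: Balancing stand screwed to the bench: grey base plate 70 x 340 x 12 mm. Its y axis is the way the boom runs, z is up; origin on the bench under the middle of the fulcrum. The boom tips about 0.08 rad onto the rest at either side, and lies level only when its centre of mass is over the fulcrum's flat top.
- fulcrum (a point): Middle of the flat top of the red fulcrum block, 60 mm above the bench; axes as the stand. The top is 10 mm wide along the stand's y (5 mm either side of this point) and 40 mm across. It is a damped rocking cap that a spring keeps level: with the boom's centre of mass anywhere on it the boom stays within about 0.03 rad of level, and more nearly level the closer to its middle; past its edge the boom tips onto a rest.
- rest_low (a point): Middle of the top of the black rubber rest 150 mm from the fulcrum towards the stand's -y, 48 mm above the bench, 15 mm long. Two dark steel cheeks, 29 mm apart inside and 41 mm outside, reaching 72 mm above the bench, guide the boom there.
- rest_far (a point): Middle of the top of the other rest, 120 mm from the fulcrum towards the stand's +y, 50.4 mm above the bench, with the same cheeks.
- boom: Aluminium boom with black end caps, 460 mm long (its y, same way as the stand's), 25 mm wide, 15 mm thick, about 0.5 kg; origin in the middle of its underside. It starts through both pairs of cheeks, -y end down on rest_low, middle 65 to 90 mm from the fulcrum towards -y: it has to slide towards +y. A hidden slug, which does not shift, puts its balance point up to 41 mm from mid-length, either way.
- boom_end (a point): Centre of the boom's flat -y end face (25 x 15 mm), the low end at the start, about 45 mm above the bench and free to be pushed towards +y. It rises some 20 mm when the boom comes level. A finger pressing on it also holds it down by friction: the boom tips only when the finger is drawn back 10 mm or so, with nothing above the end in its way.
- rider: Orange plastic rider, an upside-down U, 30 g, standing on the bench on its legs; origin midway between the leg bottoms. Outside 37 mm (x) by 16 mm (y); slot 29 mm wide, open along y; roof 12 to 16 mm and a square 14 x 14 mm grip post 16 to 50 mm above the origin. It goes over the boom, slot along the boom, either way round; seated, its roof lies on the boom's top.
- tape: Bystander: blue tape roll lying flat, 64 mm across, 20 mm high, origin under its centre. It and the rider can stand in each other's places.
- driver: Bystander: yellow screwdriver lying on the bench on the robot's side of the stand; it lies along its own x axis.
- jar: Bystander: small jar, 56 mm across, 70 mm high, beyond the stand.
- meter: Bystander: green multimeter, 160 x 85 x 35 mm, lying beyond the stand.
- discs: Bystander: black steel weight discs, 100 mm across, 33 mm high, beyond the stand.
Not all that is in view belongs to the job. Of the things shaped like the rider, the orange one is meant.

How it is judged:
On the way:
1. the boom, let go, stays level by itself on the fulcrum (angle between boom's own z axis and vertical below 0.036 rad and angular speed of boom below 0.1 rad/s and x of boom in the frame of stand between -0.006 and 0.006 m and z of boom in the frame of stand between 0.055 and 0.066 m and contact force between each of the arm, the fingers and boom below 0.05 N), for 0.3 s.
At the end, for the whole second after the job is handed in: The boom is let go, at rest and level (within 0.036 rad) on the fulcrum, still between the cheeks; the rider is let go, seated upright astride the boom (roof within 3 mm of the boom's top, slot along the boom), its middle within 6 mm of the fulcrum's middle along the stand's y (all of step 1 and y of rider in the frame of stand between -0.006 and 0.006 m and x of rider in the frame of boom between -0.004 and 0.004 m and z of rider in the frame of boom between 0 and 0.006 m and angle between the y axis of rider and the y axis of boom, either way round below 0.3 rad and angle between rider's own z axis and vertical below 0.08 rad and linear speed of each of rider, boom below 0.02 m/s); the robot touches nothing.
It fails at once if the boom is lifted off the stand (its middle more than 25 mm above the fulcrum's top) (height (world z) of boom above 0.085 m).
It fails at once if the boom is pressed or jammed against the stand with more than 25 N (contact force between boom and stand above 25 N).
It fails at once if the rider is pressed on the boom with more than 20 N (contact force between rider and boom above 20 N).
It fails at once if a bystander (tape, screwdriver, jar, meter, discs) is moved more than 30 mm (distance of any of tape, driver, jar, meter, discs from where it was at the start of the episode above 0.03 m).
It also fails if it takes over 72 s, if anything falls off the work surface, if the arm or the gripper's body presses on something with over 40 N, if the wrist force passes 120 N, or if a joint passes its speed limit or range.

### The arm

A 6-joint arm with a two-finger parallel gripper is mounted at the origin on the work surface. World frame = base frame: x ahead of the robot, y to its left, z up, the work surface at z = 0. Lengths are in m, angles in rad, forces in N, time in s.
With the tool pointing down it reaches from about 0.25 to 0.725 m from the base axis. Payload 4 kg.
Tool frame: the origin (TCP) lies midway between the tips of the shut fingers; the grasp point (between the pads) lies 19 mm behind it; z points along the fingers, y is the line along which they close (so a half turn about z gives the same grasp; the last joint's range is limited). The gripper opens to 85 mm and grips with 20 to 120 N. Pads are 22 mm wide; open, the fingers measure 114 mm over their backs; the gripper's body (76 mm by 85 mm) begins 54 mm behind the grasp point. The pads swing forward as they close: fully open they stand 13 mm farther back than shut.
Start: joints at [-1.159, 0.241, 0.005, 1.335, 0, 1.571], TCP at [0.2, -0.458, 0.231] pointing down, gripper open.
Joint ranges: [-2.72, 2.72], [-1.05, 1.87], [-1.09, 1.28], [-1.99, 2.15], [-1.42, 1.44], [-3.14, 3.14]. Speed limits (rad/s): [2.79, 2.79, 3.14, 3.14, 3.14, 3.14].

### API

Orientations are given as a unit quaternion [x, y, z, w].
In Python, from workcell import sense, capture, calibration, robot gives the robot as it stands. The module is installed in compiled form; this text tells all that it offers.
- The arm moves only by the tool carry_out, never from a script. Its argument "deltas" is one flat list of numbers, 7 for each row, row after row: the opening, from 0 (shut) to 1 (fully open), then the shift along the tool's x, y, z in cm, then the turn, a rotation vector about the tool's x, y, z in rad. A call has 1 to 12 rows; each row shifts and turns the commanded pose from where the row before left it, along the tool's axes as they then stand; what a row does not reach is not made up. A row lasts 1/10 s, in which the tool goes at most 50 mm and 8.59 degrees, less where a joint would pass 70% of its speed; a pose out of reach is approached as far as the arm can. A call with a gripper value outside its range is refused whole. The fingers move at their own pace and stop on an object; "squeeze" is the grip in N (left out, the last holds). Time passes only in rows, so rows that do not move let the fingers close. It gives the time, the measured TCP pose, the force, the opening and the grip force at its end, in the units of the state.
- sense(): the state, without advancing time (a new reading comes with each control period).
- capture(name): name is "side" or "top" or "wrist"; returns (picture, depth): 420x560x3 uint8, blue, green, red; 420x560 float32, m along the optical axis (not along the pixel's ray), 0 where there is no reading.
- calibration(name): a dict with "fov_y" (degrees; the focal length in pixels is half the picture's height over the tangent of half this angle, whatever the lens; pixels are square), "cx", "cy" (the principal point, pixels), "extrinsics" (4x4, takes a point from camera to world coordinates). Camera axes: x right, y down, z forward; pixel columns grow to the right and rows downward; lengths in m; the calibration is good to about 2 mm. A picture is of the moment at which its call begins: read the wrist's pose just before it. calibration takes no time and is no camera call; for the wrist camera it gives the pose at the moment of the call.
- robot.sign_off(): hands the job in; it is judged then, once.
The state is a dict: "time": time; "joints": joint angles; "qd": joint speeds; "tau": joint torques, N m; "eef_pos": TCP position; "orientation": TCP orientation; "wrist_force": force on the tool from outside, world axes, zero at the start; "ft_torque": the same for the moment, N m; "finger_gap": finger opening in m; "gripper_force": force on a finger pad.
Only numpy, scipy, OpenCV 4.12 (cv2) and the standard library are available. Lean on these libraries where they do the work, as an engineer would, in place of code of your own. Each camera call takes 0.05 s, during which the arm holds its last target. There are 200 camera calls.

## Working session

There is one attempt and no reset: what is moved stays moved. The work goes in short steps, Python scripts to look and compute and a tool call to move; the robot and the scene stay as the last step left them, time stands still between calls to the robot, and variables do not carry over. Pictures are saved under pics/ and viewed, at most 10 in all, crops included, and the job is handed in when it is done.

Besides the shell and the picture viewer there is one more tool, called after "Emit:" as a command line: name --argument value ..., lists and objects as JSON in quotes. carry_out: Moves the arm, as the interface text tells. Its arguments: {"type":"object","properties":{"deltas":{"type":"array","items":{"type":"number"}},"squeeze":{"type":"number"}},"required":["deltas"]}

```bash
mkdir -p pics; cat > h.py <<'E'
import numpy as np, cv2
from workcell import sense, capture, calibration, robot
def K(c,shape=(420,560)):
    f=shape[0]/2/np.tan(np.radians(c["fov_y"])/2); return f,c["cx"],c["cy"]
def cloud(d,c):
    f,cx,cy=K(c); v,u=np.mgrid[0:420,0:560]
    P=np.stack([(u-cx)/f*d,(v-cy)/f*d,d,np.ones_like(d)],-1)
    return (P@np.array(c["extrinsics"]).T)[...,:3]
def ray(c,u,v,z):
    f,cx,cy=K(c);E=np.array(c["extrinsics"]); r=E[:3,:3]@[(u-cx)/f,(v-cy)/f,1]; o=E[:3,3]
    return o+r*(z-o[2])/r[2]
E
python3 - <<'E'
from h import *
for n in ["top","side"]:
    c=calibration(n); p,d=capture(n); cv2.imwrite(f"pics/{n}0.png",p); np.save(n+"0.npy",d)
    print(n,c["fov_y"],c["cx"],c["cy"],np.round(c["extrinsics"],3).tolist())
s=sense();print(s["time"],s["eef_pos"],s["orientation"])
E
```

```text
top 44.460043328661854 276.4813680990723 217.3173356481794 [[-0.026, -0.982, 0.19, 0.349], [-1.0, 0.027, 0.005, 0.0], [-0.01, -0.189, -0.982, 1.256], [0.0, 0.0, 0.0, 1.0]]
side 55.93571497965398 278.819813393987 205.86054227061553 [[0.734, -0.456, 0.503, 0.217], [-0.678, -0.473, 0.562, -0.406], [-0.018, -0.754, -0.657, 0.553], [0.0, 0.0, 0.0, 1.0]]
0.1 [ 0.19990943 -0.4576847   0.23050055] [ 9.78878707e-01  2.04439671e-01 -1.94660815e-04 -9.26905405e-04]
```

View pics/top0.png

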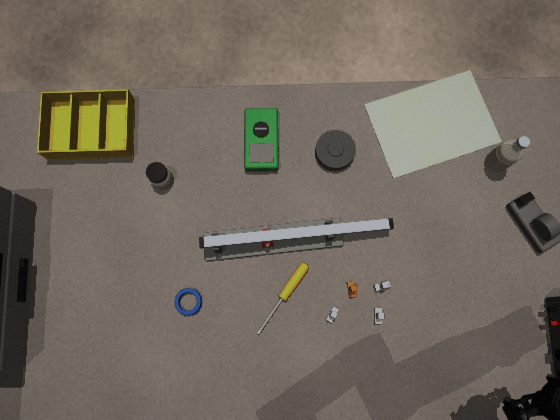

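View pics/side0.png

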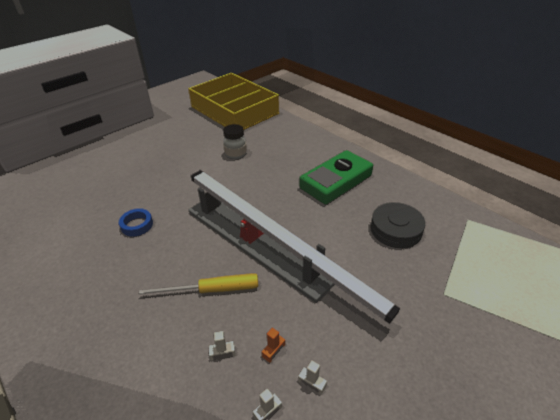

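The top view shows the boom running from (202,242) to (392,224), its low end on the right. The red fulcrum is at (267,240), with the low rest's cheeks near (328,232). The rider candidates are orange (352,289) and white (382,286), (379,316) and (333,315). I choose the orange one. The side view has the orange one at (273,344), and the tape at (136,222).

```bash
cat > m.py <<'E'
from h import *
import sys
R={}
for n in ["top","side"]:
    p=cv2.imread(f"pics/{n}0.png"); d=np.load(n+"0.npy"); c=calibration(n); X=cloud(d,c); h=cv2.cvtColor(p,cv2.COLOR_BGR2HSV)
    H,S,V=h[...,0],h[...,1],h[...,2]
    x,y,z=X[...,0],X[...,1],X[...,2]
    print(n,"bench z",np.median(z[(d>0)&(abs(x-.35)<.1)&(abs(y)<.3)]))
    roi=(d>0)&(x>.25)&(x<.6)&(abs(y)<.45)
    o=roi&(H>5)&(H<14)&(S>190)&(V>90)&(y<-.0); P=X[o]; 
    print("orange",o.sum(),np.median(P,0),P.min(0),P.max(0), "post",X[o&(z>.035)].mean(0))
    q=X[o&(z<.025)&(z>0.005)]; print(" roof/legs n",len(q), cv2.minAreaRect((q[:,:2]*1000).astype(np.float32)))
    q=X[o&(z>.04)]; print(" post", cv2.minAreaRect((q[:,:2]*1000).astype(np.float32)) if len(q)>3 else 0)
    r=roi&((H<4)|(H>175))&(S>120)&(V>60)&(x<.5)&(x>.35)&(z>.02); print("red",r.sum(),X[r].mean(0),X[r].min(0),X[r].max(0))
    b=roi&(z>.045)&(z<.1)&(V>110)&(S<60)&(x>.35)&(x<.5); Q=X[b]; print("boom n",b.sum())
    vx,vy,x0,y0=cv2.fitLine((Q[:,:2]).astype(np.float32),cv2.DIST_HUBER,0,1e-3,1e-3).ravel(); print(" line",vx,vy,x0,y0,"ang",np.arctan2(-vx*np.sign(vy),abs(vy)))
    t=(Q[:,:2]-[x0,y0])@[vx,vy]; print(" ends",np.array([x0,y0])+t.min()*np.array([vx,vy]),np.array([x0,y0])+t.max()*np.array([vx,vy]),np.ptp(t), "z slope",np.polyfit(t,Q[:,2],1))
    g=roi&(z>.006)&(z<.018)&(x>.36)&(x<.48)&(y>-.17)&(y<.25); Q=X[g]; print("base",len(Q),cv2.minAreaRect((Q[:,:2]*1000).astype(np.float32)))
    k=roi&(z>.05)&(z<.085)&(V<70)&(x>.35)&(x<.5)
    nn,l,st,ce=cv2.connectedComponentsWithStats(k.astype(np.uint8))
    for i in range(1,nn):
        if st[i,4]>8: print(" dark",st[i,4],ce[i],X[l==i].mean(0))
p=cv2.imread("pics/top0.png")[260:340,300:410]; a=cv2.resize(p,None,fx=4,fy=4,interpolation=cv2.INTER_CUBIC)
p=cv2.imread("pics/side0.png")[310:420,195:335]; b=cv2.resize(p,(407,320),interpolation=cv2.INTER_CUBIC)
cv2.imwrite("pics/crop1.png",np.hstack([a[:, :390],b[:,:400]]))
E
python3 m.py
```

```text
top bench z -0.0006187170697691258
orange 17 [ 0.4015459  -0.16724311  0.0147197 ] [ 0.39470758 -0.17430661  0.01108201] [ 0.41841146 -0.16244552  0.05494974] post [ 0.40536832 -0.16443211  0.05068724]
 roof/legs n 13 ((406.52020263671875, -168.16883850097656), (23.15626335144043, 11.691035270690918), 3.253948211669922)
 post ((405.4976806640625, -164.093994140625), (8.08983039855957, 1.5567597150802612), 26.38739013671875)m.py:14: RuntimeWarning: Mean of empty slice.
  r=roi&((H<4)|(H>175))&(S>120)&(V>60)&(x<.5)&(x>.35)&(z>.02); print("red",r.sum(),X[r].mean(0),X[r].min(0),X[r].max(0))
  ret = um.true_divide(
Traceback (most recent call last):
  File "m.py", line 14, in <module>
    r=roi&((H<4)|(H>175))&(S>120)&(V>60)&(x<.5)&(x>.35)&(z>.02); print("red",r.sum(),X[r].mean(0),X[r].min(0),X[r].max(0))
                                                                                                  ~~~~~~~~^^^
ValueError: zero-size array to reduction operation minimum which has no identity
```

```bash
sed -i 's/(x>.25)&(x<.6)/(x>.25)\&(x<.65)/; s/(x<.5)&(x>.35)&(z>.02)/(x<.6)\&(x>.44)\&(z>.02)/; s/(x>.35)&(x<.5)/(x>.44)\&(x<.62)/g; s/(x>.36)&(x<.48)/(x>.46)\&(x<.6)/; s/(V>90)/(V>60)/; s/S>190/S>150/' m.py; python3 m.py
```

```text
top bench z -0.0006187170697691258
orange 44 [ 0.4030285  -0.16828072  0.01611858] [ 0.39461031 -0.17761442 -0.00132004] [ 0.42892439 -0.15865232  0.05494974] post [ 0.4088681  -0.16888135  0.0486317 ]
 roof/legs n 28 ((410.97772216796875, -167.6958770751953), (31.912961959838867, 13.638198852539062), 9.659863471984863)
 post ((408.12701416015625, -169.90414428710938), (11.189242362976074, 15.277544021606445), 41.65873336791992)
red 26 [0.52828546 0.03099352 0.05653482] [0.51470191 0.02311949 0.04375183] [0.55572111 0.03725706 0.06292412]
boom n 1927
 line 0.08493675 -0.99638635 0.54106206 -0.038891796 ang 0.08503921
 ends [0.52277698 0.17560902] [ 0.55998973 -0.26093079] 0.43812302833827177 z slope [-0.07821628  0.06861854]
base 2102 ((534.9783325195312, 34.82588195800781), (380.5292053222656, 137.24819946289062), 87.16238403320312)
 dark 28 [390.89285714 222.67857143] [ 0.56082444 -0.26569549  0.05167999]
 dark 11 [328.27272727 222.45454545] [ 0.56305924 -0.11569481  0.06512109]
 dark 23 [328.65217391 236.52173913] [ 0.52986025 -0.11526509  0.06324143]
 dark 9 [307. 237.] [ 0.53078
[... 1189 characters left out ...]
 0.54466975 -0.07587615 ang 0.08549793
 ends [0.5232019  0.17460373] [ 0.56065526 -0.26238991] 0.438595720728704 z slope [-0.07755932  0.06734176]
base 3322 ((507.4903564453125, 13.840316772460938), (100.67027282714844, 340.9944152832031), 2.528257131576538)
 dark 13 [192.61538462 178.84615385] [0.51130515 0.17777734 0.0798653 ]
 dark 87 [203.28735632 194.03448276] [0.51122626 0.14544697 0.05987995]
 dark 24 [245.91666667 223.91666667] [0.5214894  0.02529466 0.05430551]
 dark 49 [320.71428571 249.16326531] [ 0.56451135 -0.11942243  0.06784799]
 dark 102 [307.09803922 263.26470588] [ 0.53010683 -0.12173103  0.06194383]
 dark 91 [392.45054945 311.9010989 ] [ 0.55989535 -0.26721976  0.05247618]
```

View pics/crop1.png

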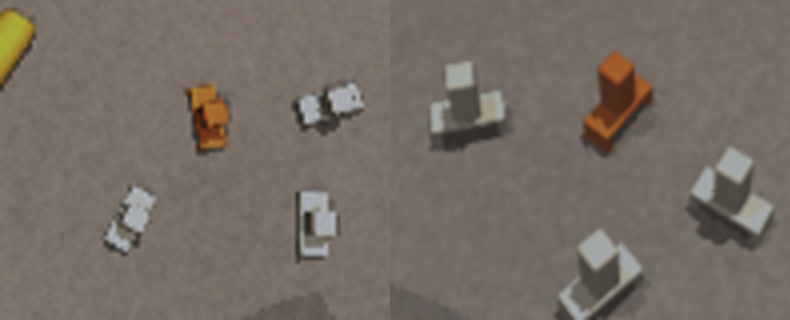

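The crop shows one orange rider, at crop pixel (208,115) on top and (615,95) from the side. The other three are white, so the choice is confirmed. Next I align the tool (tool x = stand +y, tool y = stand +x) and go behind the low end.

Emit:
carry_out --deltas '[0,0,0,0,0,0,-0.138,0,0,0,0,0,0,-0.138,0,0,0,0,0,0,-0.138,0,0,0,0,0,0,-0.138,0,0,0,0,0,0,-0.138,0,0,0,0,0,0,-0.138,0,0,0,0,0,0,-0.138,0,0,0,0,0,0,-0.138,0,0,0,0,0,0,-0.138,0,1.4,4.2,0,0,0,0,0,1.4,4.2,0,0,0,0,0,1.4,4.2,0,0,0,0]'

```text
time: 1.3
eef_pos: [0.3229, -0.4053, 0.2309]
orientation: [0.678, 0.735, 0.0, -0.0]
wrist_force: [0.2, -1.1, 0.3]
finger_gap: -0.0
gripper_force: 0.0
```

Emit:
carry_out --deltas '[0,1.4,4.2,0,0,0,0,0,1.4,4.2,0,0,0,0,0,1.4,4.2,0,0,0,0,0,1.4,4.2,0,0,0,0,0,1.4,4.2,0,0,0,0,0,1.2,4.0,0,0,0,0,0,0,0,3.2,0,0,0,0,0,0,3.2,0,0,0,0,0,0,3.2,0,0,0,0,0,0,3.2,0,0,0,0,0,0,3.2,0,0,0]'

```text
time: 2.4
eef_pos: [0.5641, -0.3031, 0.0693]
orientation: [0.677, 0.736, -0.0, -0.001]
wrist_force: [1.1, 0.5, -0.1]
finger_gap: 0.0001
gripper_force: 0.0
```

Emit:
carry_out --deltas '[0,0,0,1.7,0,0,0,0,0,0,1.7,0,0,0,0,0.5,0,0,0,0,0,0,0.5,0,0,0,0,0,0,0.5,0,0,0,0,0,0,0.5,0,0,0,0,0,0,0.5,0,0,0,0,0,0,0.5,0,0,0,0,0,0,0.5,0,0,0,0,0,0,0.5,0,0,0,0,0,0,0.4,0,0,0,0,0,0,0,0,0,0,0,0]'

```text
time: 3.6
eef_pos: [0.5623, -0.2609, 0.0391]
orientation: [0.677, 0.736, -0.0, 0.002]
wrist_force: [-0.0, -4.7, 3.7]
finger_gap: 0.0002
gripper_force: 2.4
```

Emit:
carry_out --deltas '[0,-1.0,0,0,0,0,0,0,-1.0,0,0,0,0,0,0,0,0,0,0,0,0,0,0,0,0,0,0,0,0,0,0,0,0,0,0]'

```text
time: 4.1
eef_pos: [0.5621, -0.2792, 0.0367]
orientation: [0.677, 0.736, 0.0, -0.001]
wrist_force: [-0.5, -0.5, -0.0]
finger_gap: 0.0001
gripper_force: 0.0
```

```bash
cat > t.py <<'E'
from h import *
def boom():
    p,d=capture("side"); c=calibration("side"); X=cloud(d,c)
    h=cv2.cvtColor(p,cv2.COLOR_BGR2HSV); u=np.array([-.0854,.9963]); n=np.array([.9963,.0854])
    F=np.array([.5358,.0305]); Y=(X[...,:2]-F)@u; Xs=(X[...,:2]-F)@n; z=X[...,2]
    b=(d>0)&(abs(Xs)<.012)&(z>.045)&(z<.11)&(abs(Y)<.4)&(h[...,1]<60)&(h[...,2]>110)
    y=Y[b]; zz=z[b]; k=np.polyfit(y,zz,1); r=abs(np.polyval(k,y)-zz)<.004; k=np.polyfit(y[r],zz[r],1)
    y=y[r]; lo,hi=np.percentile(y,[.2,99.8])
    s=sense()
    print("t %.2f slope %.4f z0 %.4f mid %.4f len %.4f x %.4f"%(s["time"],k[0],k[1],(lo+hi)/2,hi-lo,np.mean(Xs[b])), "f",np.round(s["wrist_force"],2))
    return p
if __name__=="__main__": boom()
E
python3 t.py
```

```text
t 4.15 slope 0.0775 z0 0.0756 mid -0.0547 len 0.4360 x -0.0004 f [0.3  0.65 0.36]
```

Emit:
carry_out --deltas '[0,0.9,0,0,0,0,0,0,0.9,0,0,0,0,0,0,0.3,0,0,0,0,0,0,0.3,0,0,0,0,0,0,0.4,0,0,0,0,0,0,0,0,0,0,0,0,0,-1.0,0,0,0,0,0,0,-1.0,0,0,0,0,0,0,0,0,0,0,0,0,0,0,0,0,0,0,0,0,0,0,0,0,0,0]'

```text
time: 5.25
eef_pos: [0.5616, -0.2714, 0.037]
orientation: [0.677, 0.736, 0.0, -0.0]
wrist_force: [0.3, 0.4, -0.4]
finger_gap: -0.0001
gripper_force: 0.0
```

```bash
python3 t.py
```

```text
t 5.30 slope 0.0773 z0 0.0756 mid -0.0447 len 0.4372 x -0.0004 f [-0.1   0.15 -0.25]
```

Emit:
carry_out --deltas '[0,0.9,0,0,0,0,0,0,0.9,0,0,0,0,0,0,0.3,0,0,0,0,0,0,0.3,0,0,0,0,0,0,0.3,0,0,0,0,0,0,0,0,0,0,0,0,0,-1.0,0,0,0,0,0,0,-1.0,0,0,0,0,0,0,0,0,0,0,0,0,0,0,0,0,0,0,0,0,0,0,0,0,0,0]'

```text
time: 6.4
eef_pos: [0.561, -0.2645, 0.037]
orientation: [0.677, 0.736, 0.0, -0.0]
wrist_force: [0.1, -0.6, -0.1]
finger_gap: -0.0003
gripper_force: 0.0
```

```bash
python3 t.py
```

```text
t 6.45 slope 0.0770 z0 0.0755 mid -0.0382 len 0.4356 x -0.0003 f [-0.11 -0.36 -0.22]
```

Emit:
carry_out --deltas '[0,0.9,0,0,0,0,0,0,0.9,0,0,0,0,0,0,0.3,0,0,0,0,0,0,0.3,0,0,0,0,0,0,0.3,0,0,0,0,0,0,0,0,0,0,0,0,0,0,0,0,0,0,0,0,0,0,0,0,0,0]'

```text
time: 7.25
eef_pos: [0.5593, -0.2377, 0.0375]
orientation: [0.677, 0.736, 0.0, 0.0]
wrist_force: [0.2, -2.0, 1.1]
finger_gap: 0.0
gripper_force: 0.9
```

Emit:
carry_out --deltas '[0,-1.0,0,0,0,0,0,0,-1.0,0,0,0,0,0,0,0,0,0,0,0,0,0,0,0,0,0,0,0,0,0,0,0,0,0,0]'

```text
time: 7.75
eef_pos: [0.5605, -0.2575, 0.037]
orientation: [0.677, 0.736, 0.0, -0.0]
wrist_force: [0.3, -0.4, 0.4]
finger_gap: -0.0002
gripper_force: 0.0
```

```bash
python3 t.py
```

```text
t 7.80 slope 0.0770 z0 0.0755 mid -0.0306 len 0.4370 x -0.0003 f [-0.17 -0.02 -0.28]
```

Emit:
carry_out --deltas '[0,0.9,0,0,0,0,0,0,0.9,0,0,0,0,0,0,0.3,0,0,0,0,0,0,0.3,0,0,0,0,0,0,0.3,0,0,0,0,0,0,0,0,0,0,0,0,0,-1.0,0,0,0,0,0,0,-1.0,0,0,0,0,0,0,0,0,0,0,0,0,0,0,0,0,0,0,0,0,0,0,0,0,0,0]'

```text
time: 8.9
eef_pos: [0.5599, -0.2505, 0.037]
orientation: [0.677, 0.736, 0.0, -0.0]
wrist_force: [-0.4, -0.9, -0.6]
finger_gap: 0.0003
gripper_force: 0.0
```

```bash
python3 t.py
```

```text
t 8.95 slope 0.0769 z0 0.0755 mid -0.0241 len 0.4359 x -0.0002 f [-0.11  0.84  0.55]
```

Emit:
carry_out --deltas '[0,0.9,0,0,0,0,0,0,0.9,0,0,0,0,0,0,0.3,0,0,0,0,0,0,0.3,0,0,0,0,0,0,0.3,0,0,0,0,0,0,0,0,0,0,0,0,0,-1.0,0,0,0,0,0,0,-1.0,0,0,0,0,0,0,0,0,0,0,0,0,0,0,0,0,0,0,0,0,0,0,0,0,0,0]'

```text
time: 10.05
eef_pos: [0.5593, -0.2436, 0.037]
orientation: [0.677, 0.736, 0.0, -0.0]
wrist_force: [-0.2, 0.2, -0.3]
finger_gap: -0.0003
gripper_force: 0.0
```

```bash
python3 t.py
```

```text
t 10.10 slope 0.0767 z0 0.0755 mid -0.0171 len 0.4359 x -0.0002 f [-0.15 -0.27 -0.12]
```

Emit:
carry_out --deltas '[0,0.9,0,0,0,0,0,0,0.9,0,0,0,0,0,0,0.3,0,0,0,0,0,0,0.3,0,0,0,0,0,0,0.3,0,0,0,0,0,0,0,0,0,0,0,0,0,-1.0,0,0,0,0,0,0,-1.0,0,0,0,0,0,0,0,0,0,0,0,0,0,0,0,0,0,0,0,0,0,0,0,0,0,0]'

```text
time: 11.2
eef_pos: [0.5588, -0.2365, 0.0371]
orientation: [0.677, 0.736, 0.0, -0.0]
wrist_force: [0.3, -0.1, -0.7]
finger_gap: 0.0001
gripper_force: 0.0
```

```bash
python3 t.py
```

```text
t 11.25 slope 0.0764 z0 0.0755 mid -0.0102 len 0.4368 x -0.0002 f [-0.83  0.97  0.71]
```

Emit:
carry_out --deltas '[0,0.9,0,0,0,0,0,0,0.9,0,0,0,0,0,0,0.3,0,0,0,0,0,0,0.3,0,0,0,0,0,0,0.3,0,0,0,0,0,0,0,0,0,0,0,0,0,-1.0,0,0,0,0,0,0,-1.0,0,0,0,0,0,0,0,0,0,0,0,0,0,0,0,0,0,0,0,0,0,0,0,0,0,0]'

```text
time: 12.35
eef_pos: [0.5582, -0.2295, 0.037]
orientation: [0.677, 0.736, 0.0, -0.0]
wrist_force: [-0.8, 0.2, 0.7]
finger_gap: 0.0
gripper_force: 0.0
```

```bash
python3 t.py
```

```text
t 12.40 slope 0.0766 z0 0.0755 mid -0.0038 len 0.4347 x -0.0003 f [-0.1   0.07 -0.01]
```

Emit:
carry_out --deltas '[0,0.9,0,0,0,0,0,0,0.9,0,0,0,0,0,0,0.3,0,0,0,0,0,0,0.3,0,0,0,0,0,0,0.3,0,0,0,0,0,0,0,0,0,0,0,0,0,-1.0,0,0,0,0,0,0,-1.0,0,0,0,0,0,0,0,0,0,0,0,0,0,0,0,0,0,0,0,0,0,0,0,0,0,0]'

```text
time: 13.5
eef_pos: [0.5577, -0.2225, 0.0371]
orientation: [0.677, 0.736, 0.0, -0.0]
wrist_force: [-0.3, 1.1, -0.3]
finger_gap: -0.0003
gripper_force: 0.0
```

```bash
python3 t.py
```

```text
t 13.55 slope 0.0763 z0 0.0755 mid 0.0036 len 0.4347 x -0.0003 f [-0.42  0.5   0.43]
```

Emit:
carry_out --deltas '[0,0.9,0,0,0,0,0,0,0.9,0,0,0,0,0,0,0.3,0,0,0,0,0,0,0.3,0,0,0,0,0,0,0.3,0,0,0,0,0,0,0,0,0,0,0,0,0,-1.0,0,0,0,0,0,0,-1.0,0,0,0,0,0,0,0,0,0,0,0,0,0,0,0,0,0,0,0,0,0,0,0,0,0,0]'

```text
time: 14.65
eef_pos: [0.5571, -0.2156, 0.0371]
orientation: [0.677, 0.736, 0.0, -0.0]
wrist_force: [-0.3, 0.2, -0.1]
finger_gap: -0.0001
gripper_force: 0.0
```

```bash
python3 t.py
```

```text
t 14.70 slope -0.0219 z0 0.0754 mid 0.0112 len 0.4359 x -0.0004 f [ 0.03 -0.03 -0.56]
```

Emit:
carry_out --deltas '[0,-0.6,0,0,0,0,0,0,0,0,0,0,0,0,0,0,0,0,0,0,0]'

```text
time: 15.0
eef_pos: [0.5578, -0.2219, 0.0373]
orientation: [0.677, 0.736, 0.0, -0.0]
wrist_force: [-0.4, -0.3, -1.0]
finger_gap: 0.0
gripper_force: 0.0
```

```bash
python3 t.py;python3 - <<'E'
from h import *
c=calibration("side"); p,d=capture("side"); X=cloud(d,c); cv2.imwrite("pics/side1.png",p)
h=cv2.cvtColor(p,cv2.COLOR_BGR2HSV);H,S,V=h[...,0],h[...,1],h[...,2]
u=np.array([-.0854,.9963]); n=np.array([.9963,.0854]);F=np.array([.5358,.0305])
for nm in("side","top"):
    c=calibration(nm);p,d=capture(nm);X=cloud(d,c);h=cv2.cvtColor(p,cv2.COLOR_BGR2HSV);H,S,V=h[...,0],h[...,1],h[...,2]
    Y=(X[...,:2]-F)@u; Xs=(X[...,:2]-F)@n; z=X[...,2]
    r=(d>0)&((H<5)|(H>174))&(S>110)&(V>40)&(abs(Xs)<.04)&(abs(Y)<.04)&(z>.03)
    print(nm,"red",r.sum(),"Y",np.percentile(Y[r],[2,50,98]),"X",np.percentile(Xs[r],[2,98]),"z",np.percentile(z[r],[2,98]))
    t=r&(z>.055); print("  top part",t.sum(),np.percentile(Y[t],[2,50,98]) if t.sum() else 0)
    g=(d>0)&(z>.008)&(z<.016)&(abs(Xs)<.038)&(abs(Y)<.25); print("  base Y",np.percentile(Y[g],[.5,99.5]),"X",np.percentile(Xs[g],[.5,99.5]))
    k=(d>0)&(z>.058)&(z<.078)&(V<80)&(abs(abs(Xs)-.0175)<.006)
    for s in(-1,1):
        m=k&(abs(Y-(-.15 if s<0 else .12))<.02); print("  cheek",m.sum(),np.percentile(Y[m],[3,97]) if m.sum() else 0)
E
```

```text
t 15.05 slope -0.0052 z0 0.0753 mid 0.0117 len 0.4384 x -0.0003 f [-1.09  0.31 -0.32]
side red 150 Y [-0.01017822 -0.00606865  0.00503866] X [-0.02015258  0.00351267] z [0.03062853 0.06115383]
  top part 21 [-0.00555272 -0.0024917   0.00477182]
  base Y [-0.18419655  0.15086703] X [-0.03518126  0.02344206]
  cheek 75 [-0.15684792 -0.14317617]
  cheek 63 [0.10998388 0.12500467]
top red 41 Y [-0.00830137  0.00159474  0.01089213] X [-0.02068687  0.02007419] z [0.03186884 0.06192072]
  top part 22 [-0.00552081  0.00128716  0.00573884]
  base Y [-0.18188877  0.15448648] X [-0.03589383  0.03389047]
  cheek 33 [-0.15467361 -0.14071206]
  cheek 53 [0.10748993 0.13246049]
```

View pics/side1.png

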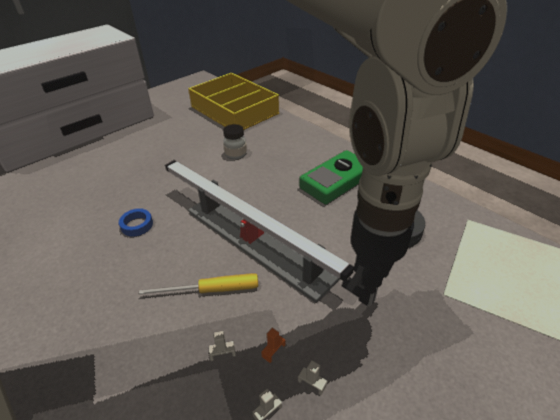

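The boom is at rest, nearly level (slope −0.005). It runs from (170,168) to (345,270) with the red fulcrum at (250,232). The red top is centred on my estimate of F to about 1 mm. Now for the rider.

Emit:
carry_out --deltas '[0,0,0,-2.5,0,0,0,0,0,0,-3,0,0,0,0,0,0,-3,0,0,0,0,0,0,-3,0,0,0,1,1.6,-3.6,0,0,0,0,1,1.6,-3.6,0,0,0,0,1,1.6,-3.6,0,0,0,0,1,1.6,-3.5,0,0,0,0,1,0,0,0,0,0,-0.07,1,0,0,0,0,0,0]'

```text
time: 16.2
eef_pos: [0.4091, -0.1694, 0.1527]
orientation: [0.651, 0.759, 0.0, 0.0]
wrist_force: [1.0, 0.3, 0.6]
finger_gap: 0.0849
gripper_force: 0.0
```

```bash
python3 t.py; cat > w.py <<'E'
from h import *
c=calibration("wrist"); s=sense(); p,d=capture("wrist"); cv2.imwrite("pics/wrist1.png",p); X=cloud(d,c)
h=cv2.cvtColor(p,cv2.COLOR_BGR2HSV);H,S,V=h[...,0],h[...,1],h[...,2]; z=X[...,2]
o=(d>0)&(H>4)&(H<15)&(S>150)&(V>40)&(z<.07)
print(s["eef_pos"],s["orientation"],o.sum())
for nm,m in(("post",o&(z>.044)),("roof",o&(z>.008)&(z<.02))):
    q=(X[m][:,:2]*1000).astype(np.float32); print(nm,len(q),np.percentile(z[m],[5,50,95]) if len(q) else 0, cv2.minAreaRect(q) if len(q)>4 else 0)
E
python3 w.py
```

```text
t 16.25 slope -0.0035 z0 0.0753 mid 0.0120 len 0.4390 x -0.0004 f [-0.37 -0.15 -0.07]
[ 0.41029664 -0.16991105  0.15292367] [6.51450486e-01 7.58690555e-01 3.02250463e-04 9.02902582e-04] 889
post 305 [0.04639433 0.05062657 0.05176324] ((410.5344543457031, -167.79144287109375), (13.465865135192871, 13.277259826660156), 8.53833293914795)
roof 458 [0.01534931 0.01683091 0.01809237] ((410.71490478515625, -168.27426147460938), (36.26183319091797, 15.838756561279297), 8.843950271606445)
```

View pics/wrist1.png

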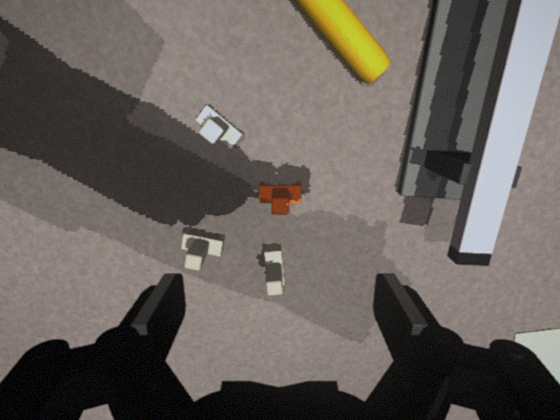

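The wrist view shows the orange rider at (280,197), 1–2 mm from under the tool and aligned with it. The white ones are at (220,125), (203,245) and (273,270), all clear. The boom is level.

Emit:
carry_out --deltas '[1,0.1,0,3.3,0,0,0,1,0,0,3.3,0,0,0,1,0,0,3.3,0,0,0,1,0,0,2.2,0,0,0,1,0,0,1.1,0,0,0,1,0,0,0,0,0,0,0,0,0,0,0,0,0,0,0,0,0,0,0,0,0,0,0,0,0,0,0,0,0,0,0,0,0,0,0,0,0,0,0,0,0,0,0,0,0,0,0,0]' --squeeze 25

```text
time: 17.5
eef_pos: [0.4102, -0.169, 0.021]
orientation: [0.651, 0.759, 0.0, 0.001]
wrist_force: [-1.1, 0.4, 4.7]
finger_gap: 0.0134
gripper_force: 27.0
```

Emit:
carry_out --deltas '[0,0,0,-2,0,0,0,0,0,0,-3,0,0,0,0,0,0,-4,0,0,0,0,0,0,-4,0,0,0,0,0,0,0,0,0,0.07,0,0,0,0,0,0,0]'

```text
time: 18.1
eef_pos: [0.4106, -0.1692, 0.1516]
orientation: [0.677, 0.736, 0.001, 0.001]
wrist_force: [-0.1, -0.6, -0.6]
finger_gap: 0.0138
gripper_force: 26.5
```

```bash
python3 - <<'E'
from h import *
s=sense(); print(s["eef_pos"],s["orientation"],s["finger_gap"])
p,d=capture("side"); c=calibration("side"); X=cloud(d,c); h=cv2.cvtColor(p,cv2.COLOR_BGR2HSV);H,S,V=h[...,0],h[...,1],h[...,2]
o=(d>0)&(H>4)&(H<15)&(S>150)&(V>40)&(np.hypot(X[...,0]-.41,X[...,1]+.17)<.05)
P=X[o]; print(o.sum(),P.min(0),P.max(0),P.mean(0))
q=P[P[:,2]<P[:,2].min()+.017]; print(cv2.minAreaRect((q[:,:2]*1000).astype(np.float32)))
import t; t.boom()
E
```

```text
[ 0.41058789 -0.16915675  0.15159352] [6.77158029e-01 7.35835952e-01 5.54432721e-04 1.46590474e-03] 0.01384947600178782
262 [ 0.39097636 -0.17936935  0.1326046 ] [ 0.42750888 -0.16599453  0.18219359] [ 0.40604397 -0.17478434  0.15378622]
((409.2424011230469, -172.67965698242188), (36.53215789794922, 13.374523162841797), 0.00901991780847311)
t 18.20 slope -0.0035 z0 0.0753 mid 0.0126 len 0.4409 x -0.0005 f [-0.16 -0.26 -0.61]
```

Emit:
carry_out --deltas '[0,3.1,2.3,0,0,0,0,0,3.2,2.4,0,0,0,0,0,3.2,2.4,0,0,0,0,0,3.2,2.4,0,0,0,0,0,3.2,2.4,0,0,0,0,0,3.0,2.2,0,0,0,0,0,0,0,1.5,0,0,0,0,0,0,1.5,0,0,0,0,0,0,1.2,0,0,0,0,0,0,0,0,0,0,0,0,0,0,0,0,0]'

```text
time: 19.3
eef_pos: [0.534, 0.0309, 0.1077]
orientation: [0.677, 0.736, -0.001, -0.001]
wrist_force: [-0.3, 0.3, 0.2]
finger_gap: 0.0134
gripper_force: 26.5
```

```bash
cat > r.py <<'E'
from h import *
import sys, t
s=sense(); print(np.round(s["eef_pos"],4),s["orientation"])
u=np.array([-.0854,.9963]); n=np.array([.9963,.0854]);F=np.array([.5358,.0305]); out=[]
for nm in("side","top","wrist"):
    c=calibration(nm);p,d=capture(nm);X=cloud(d,c);h=cv2.cvtColor(p,cv2.COLOR_BGR2HSV);H,S,V=h[...,0],h[...,1],h[...,2]
    Y=(X[...,:2]-F)@u; Xs=(X[...,:2]-F)@n; z=X[...,2]
    o=(d>0)&(H>4)&(H<15)&(S>150)&(V>40)&(abs(Xs)<.05)&(abs(Y)<.05)
    if o.sum(): 
        print(nm,"rider",o.sum(),"Y",np.percentile(Y[o],[1,99]),"X",np.percentile(Xs[o],[1,99]),"z",np.percentile(z[o],[1,99]))
        zz=np.percentile(z[o],1); L=o&(z<zz+.018); print("   low part X",np.percentile(Xs[L],[2,98]),"Y",np.percentile(Y[L],[2,98]))
    b=(d>0)&(abs(Xs)<.02)&(z>.068)&(z<.083)&(abs(Y)<.1)&(abs(Y)>.02)&(S<60)&(V>100)
    if b.sum()>20: print("  boom X",np.percentile(Xs[b],[2,98]),b.sum())
    r=(d>0)&((H<4)|(H>174))&(S>110)&(V>40)&(abs(Xs)<.04)&(abs(Y)<.02)&(z>.03)&(z<.064)
    if r.sum()>5: print("  red Y",np.percentile(Y[r],[2,98]))
    vs,us=np.nonzero((abs(Xs)<.06)&(abs(Y)<.08)&(d>0)&(z>.03)); v0,u0=int(np.median(vs)),int(np.median(us))
    k=p[max(0,v0-55):v0+55,max(0,u0-60):u0+60] if nm!="wrist" else p
    out.append(cv2.resize(k,(260,240) if nm!="wrist" else (280,240),interpolation=cv2.INTER_CUBIC))
cv2.imwrite(sys.argv[1],np.hstack(out)); t.boom()
E
python3 r.py pics/r1.png
```

```text
[0.534  0.0309 0.1077] [ 6.77230158e-01  7.35770697e-01 -6.44627041e-04 -6.15688765e-04]
side rider 148 Y [-0.0088184   0.00332972] X [-0.02168608  0.01330168] z [0.0885416  0.13772436]
   low part X [-0.02159933  0.01327853] Y [-0.00875441  0.00319425]
  boom X [-0.01320486  0.01212297] 789
  red Y [-0.01015025  0.00616413]
  boom X [-0.01112132  0.01210262] 187
wrist rider 2628 Y [-0.00394748  0.0092842 ] X [-0.01816939  0.01677277] z [0.09232593 0.13976019]
   low part X [-0.01844987  0.01695477] Y [0.00224799 0.00933829]
  boom X [-0.01180335  0.01209045] 9172
  red Y [-0.00277585  0.01151528]
t 19.50 slope -0.0031 z0 0.0754 mid 0.0115 len 0.4376 x -0.0003 f [-0.29 -0.08 -0.36]
```

View pics/r1.png

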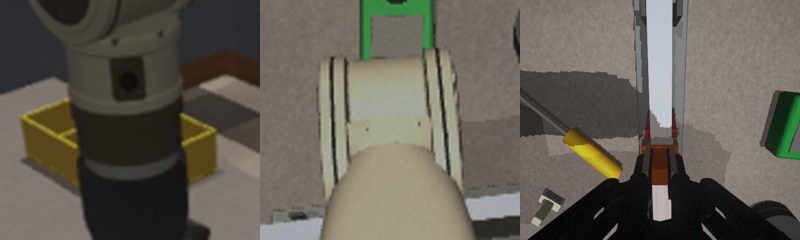

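The wrist panel shows the rider's legs straddling the boom's edges, about 1.5 mm to the robot's side. I correct that and lower slowly.

Emit:
carry_out --deltas '[0,-0.05,0.15,0,0,0,0,0,0,0,0,0,0,0,0,0,0,0.4,0,0,0,0,0,0,0.4,0,0,0,0,0,0,0.4,0,0,0,0,0,0,0.3,0,0,0,0,0,0,0.2,0,0,0,0,0,0,0,0,0,0]'

```text
time: 20.3
eef_pos: [0.5358, 0.0308, 0.0908]
orientation: [0.677, 0.736, -0.0, -0.0]
wrist_force: [0.7, -0.3, -0.5]
finger_gap: 0.0133
gripper_force: 26.5
```

```bash
python3 r.py pics/r2.png
```

```text
[0.5358 0.0308 0.0908] [ 6.77147226e-01  7.35847411e-01 -3.33175334e-04 -3.33848381e-04]
side rider 143 Y [-0.00922806  0.00539424] X [-0.01970572  0.0147219 ] z [0.07152256 0.12025187]
   low part X [-0.01968172  0.01456878] Y [-0.00914911  0.00526854]
  boom X [-0.01294583  0.01240293] 780
  red Y [-0.00975999  0.00583235]
  boom X [-0.01127977  0.01208575] 192
wrist rider 2622 Y [-0.00418668  0.00912858] X [-0.017119    0.01789222] z [0.07351394 0.12217667]
   low part X [-0.01735025  0.01824217] Y [0.00178812 0.00917845]
  boom X [-0.01171848  0.01209877] 11108
  red Y [-0.00146828  0.01177394]
t 20.50 slope -0.0034 z0 0.0754 mid 0.0123 len 0.4392 x -0.0002 f [-0.   -0.08  0.17]
```

Legs straddle the boom with no contact force. I lower the last 6 mm and release.

Emit:
carry_out --deltas '[0,0,0,0.2,0,0,0,0,0,0,0.2,0,0,0,0,0,0,0.15,0,0,0,0,0,0,0.05,0,0,0,0,0,0,0,0,0,0,0,0,0,0,0,0,0]'

```text
time: 21.1
eef_pos: [0.5362, 0.0308, 0.0854]
orientation: [0.677, 0.736, 0.0, 0.0]
wrist_force: [-0.3, 0.9, -1.2]
finger_gap: 0.0132
gripper_force: 26.5
```

Emit:
carry_out --deltas '[0.15,0,0,0,0,0,0,0.25,0,0,0,0,0,0,0.35,0,0,0,0,0,0,0.4,0,0,0,0,0,0,0.4,0,0,0,0,0,0]'

```text
time: 21.6
eef_pos: [0.5362, 0.0308, 0.0853]
orientation: [0.677, 0.736, 0.0, 0.0]
wrist_force: [-0.1, 0.3, 0.2]
finger_gap: 0.034
gripper_force: 0.0
```

```bash
python3 r.py pics/r3.png
```

```text
[0.5362 0.0308 0.0853] [6.77155794e-01 7.35839675e-01 4.34301817e-05 3.35208697e-05]
side rider 217 Y [-0.00930657  0.00249195] X [-0.01956041  0.01502646] z [0.06191267 0.11370083]
   low part X [-0.0196436   0.01526012] Y [-0.00903182  0.0026391 ]
  boom X [-0.01333819  0.01243093] 603
  red Y [-0.0102018   0.00647027]
  boom X [-0.01117379  0.01239171] 196
wrist rider 3413 Y [-0.00593233  0.00907216] X [-0.01720058  0.01797346] z [0.06625217 0.11471686]
   low part X [-0.01723485  0.01801161] Y [-0.00597877  0.00906724]
  boom X [-0.01168553  0.01237432] 12424
  red Y [0.00286021 0.01184388]
t 21.80 slope -0.0034 z0 0.0754 mid 0.0118 len 0.4388 x -0.0007 f [ 1.04 -0.08  0.02]
```

Seated and still level. I raise straight up and look from above.

Emit:
carry_out --deltas '[0.4,0,0,-1,0,0,0,0.4,0,0,-2,0,0,0,0.4,0,0,-3,0,0,0,0.4,0,0,-4,0,0,0,0.4,0,-4,-3,0,0,0,0.4,0,-4,-2,0,0,0,0.4,0,-4,0,0,0,0,0.4,0,-4,0,0,0,0,0.4,0,-4,0,0,0,0,0.4,0,0,0,0,0,0]'

```text
time: 22.8
eef_pos: [0.332, 0.0139, 0.2358]
orientation: [0.677, 0.736, -0.001, -0.001]
wrist_force: [0.8, 0.2, 0.2]
finger_gap: 0.0341
gripper_force: 0.0
```

```bash
python3 r.py pics/r4.png
```

```text
[0.332  0.0139 0.2358] [ 6.77246993e-01  7.35755161e-01 -6.65933864e-04 -6.40201343e-04]
side rider 246 Y [-0.00908754  0.0040313 ] X [-0.0195086   0.01554719] z [0.06374808 0.11418204]
   low part X [-0.01956067  0.01556441] Y [-0.00910643  0.00411016]
  boom X [-0.0128414   0.01214205] 843
  red Y [-0.01025581  0.00625297]
top rider 50 Y [-0.00731781  0.00734625] X [-0.01992762  0.01088358] z [0.06254941 0.11447645]
   low part X [-0.01992439  0.01087022] Y [-0.00731077  0.00732084]
  boom X [-0.01281835  0.01149387] 714
  red Y [-0.00873073  0.0119669 ]
wrist rider 869 Y [-0.00646477  0.00853961] X [-0.01908523  0.01616415] z [0.04263454 0.11480739]
   low part X [-0.02020656 -0.00282325] Y [-0.00309161  0.0117233 ]
  boom X [-0.01214836  0.01209351] 4330
  red Y [-0.00533549  0.01210897]
t 23.00 slope -0.0033 z0 0.0753 mid 0.0118 len 0.4380 x -0.0005 f [ 0.39 -0.09  0.4 ]
```

View pics/r4.png

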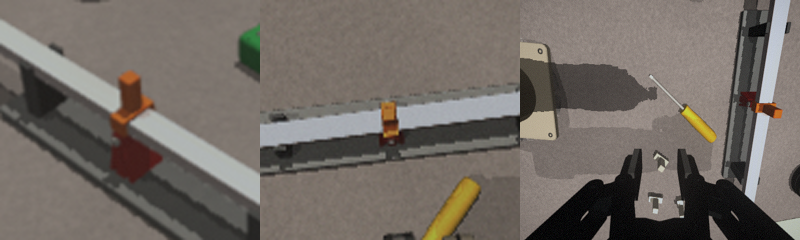

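The rider sits upright astride the boom, directly over the red block: side panel (130,100), top panel (390,120). The boom is level (slope −0.003) and the robot is clear, so I hand in.

```bash
python3 -c "
from workcell import robot
print(robot.sign_off())"
```

```text
the job is handed in; nothing more can be done
None
```

The boom balances on the fulcrum by itself, within about 0.003 rad of level. The orange rider is seated astride it, within about 1 mm of the fulcrum's middle; the job was handed in at about 23 s, and no verdict was returned.

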